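# Change over the indexed turntable of a sample analyser

### The arm

A 6-joint arm with a two-finger parallel gripper is mounted at the origin on the work surface. World frame = base frame: x ahead of the robot, y to its left, z up, the work surface at z = 0. Lengths are in m, angles in rad, forces in N, time in s.
With the tool pointing down it reaches from about 0.275 to 0.975 m from the base axis. Payload 8.4 kg.
Tool frame: the origin (TCP) lies between the finger pads; the fingertips stand 14 mm ahead of it and the grasp point (between the pads) lies 5 mm behind it (finger_overhang is the distance from the TCP to the fingertips, in m); z points along the fingers, y is the direction in which the jaws open and shut (so a half turn about z gives the same grasp; the last joint's range is limited). The gripper opens to 92 mm and grips with 3 to 60 N. Pads are 20 mm wide; open, the fingers measure 128 mm over their backs; the gripper's body (75 mm by 189 mm) begins 69 mm behind the grasp point.
Start: joints at [1.269, 0.353, 1.633, -0, 1.155, -0.002], TCP at [0.185, 0.597, 0.229] pointing down, gripper open.
Joint ranges: [-2.63, 2.63], [-0.92, 2.1], [0.06, 2.66], [-1.3, 4.44], [0, 2.69], [-3.02, 3.02]. Speed limits (rad/s): [2.22, 2.22, 2.79, 3.14, 3.14, 3.14].

### API

Orientations are given as a unit quaternion [x, y, z, w].
In Python, from station import * gives the robot as it stands. Calls block until the motion is done:
- movep(position, orientation): joint-space move of the TCP to a pose.
- servo_line(position, v=0.15, ori=None, stop_force=None): straight line of the TCP; ori=None keeps the orientation; v is the mean speed in m/s. With stop_force (N) it stops when the force on the tool has changed by that much, and returns True; else False.
- goto_joints(angles): joint-space move.
- let_go() and close_gripper(strength=None): open the fingers fully, or close them until they stop; strength is the grip in N (None keeps the last).
- hold(seconds).
- ik(position, orientation): joint angles nearest the present ones, or None.
- read_camera(name): name is "scene" or "side" or "wrist"; returns (picture, depth): 384x512x3 uint8, blue, green, red; 384x512 float32, m along the optical axis (not along the pixel's ray), 0 where there is no reading.
- camera_model(name): a dict with "camera_matrix" (3x3 intrinsics, pixels), "k1" (the pictures are not rectified: a ray, as slopes to the right and down, at radius r is drawn at 1 + k1 r^2 times it, then the intrinsics apply), "pose" (4x4, takes a point from camera to world coordinates); the wrist camera has in their place "hand_eye" (4x4, takes a point from camera to tool coordinates, whose origin is the TCP and whose axes are the flange's). Camera axes: x right, y up, looking along -z (the intrinsics and any distortion apply to the point x, -y, -z); pixel columns grow to the right and rows downward; lengths in m; the calibration is good to about 2 mm. A picture is of the moment at which its call begins: read the wrist's pose just before it. camera_model takes no time and is no camera call.
A pose or a line that the arm cannot do raises MotionError and nothing moves.
- close_job(): hands the job in, once; it reports no verdict.
Trained networks look in the newest picture that a camera, given by its name, has taken for a name from the list of things; names that differ only in an ending like _2 or _b are one class to them, and where a whole thing is asked for, a point or a joint stands for the part that bears it (a point fixed in the world has none). Each returns a list of dicts, best first, with "conf" (0 to 1); they miss things now and then, are a little off and sometimes report something else, mostly with a low value. They report only what shows in the picture. A call takes as long as a camera call. They do not tell look-alikes from the thing itself.
- spot_in(camera, name): "rect" ([left, top, width, height] in pixels, round what is visible of it).
- spot_point(camera, name): "uv" ([column, row] in pixels: a listed point, or the origin of a listed thing).
Readings, each from a call of its own:
- read_clock(): time.
- read_joint_pos(): joint angles.
- read_joint_velocities(): joint speeds.
- read_effort(): joint torques, N m.
- read_tcp_pos(): TCP position.
- read_tcp_rot(): TCP orientation.
- read_contact_force(): force on the tool from outside, world axes, zero at the start.
- read_ft_torque(): the same for the moment, N m.
- read_grip_width(): opening from 0.0 (shut) to 1.0 (fully open).
Only numpy, scipy, OpenCV 4.12 (cv2) and the standard library are available. Lean on these libraries where they do the work, as an engineer would, in place of code of your own. Each camera call takes 0.05 s, during which the arm holds its last target. There are 200 camera calls.

### The job

Tip the used amber bottles from the tray into the grey waste bin on the turntable while the bin stands at the yellow pointer. Then lift the turntable's spring plunger, turn the table anticlockwise (seen from above) to the next hole and let the plunger lock, so that the spindle stands at the yellow pointer; slide all the tubing reels over the spindle there, one on top of another and right down. Finally index the table one more hole anticlockwise and let the plunger lock again, so that the reels stand at the white reader block. The empty tray goes back flat and lengthwise on its black mat, whenever it suits; leave the clear plastic bottle and the beaker where they are.

Things in the scene. Friction and masses are not known exactly. Their poses are not given: they have to be found in the camera images.
- base: fixed round aluminium index plate of the turntable, 320 mm dia, 20 mm thick, with four index holes 90 degrees apart at 130 mm from the axis (at 45, 135, 225 and 315 degrees in this frame). Origin: on the turning axis, on the bench; z up; its -x side carries the small yellow loading pointer (26 mm high, 157 to 187 mm from the axis), its -y side the white reader block (50 x 32 x 50 mm high, 176 to 208 mm from the axis). Position and yaw vary
- stage (a joint): turn of the turntable in rad, anticlockwise from above positive: 0 at the start (locked, bin at the yellow pointer), 1.571 = next hole (spindle at the pointer), 3.142 = the hole after (spindle at the reader block). It turns only while the plunger is lifted; light friction (about 1 N at the knob); stays where it is left; stops at -0.6 and 3.7
- plunger (a joint): lift of the spring plunger in m: 0 fully down and locked in a hole; it must be lifted by 12 mm to clear the plate (lift 15 to 20 mm), stop at 25 mm; spring 5.5 N at 0, 9.5 N at 16 mm, pushes it down. Let go between holes it rides on the plate at 12 mm and drops in when it comes over a hole. Hole play about 1 mm, rounded tip
- knob (a point): middle of the grip of the plunger's black pull knob: upright cylinder 32 mm dia from 26 mm below to 16 mm above this point, with a rim of 38 mm dia and 6 mm thick on top (up to 22 mm above). It stands on the turntable, 130 mm from the axis, 92 mm above the bench when down, and moves and turns with the table; lifting it and carrying it round the axis turns the table. At turn 0 it stands at 315 degrees in the base's frame
- bin (a point): centre of the inner floor of the grey waste bin, fixed on the turntable with its centre 92 mm from the axis; inside 110 mm (x, radial; -x is outward) by 132 mm (y), walls 4 mm thick, rim 74 mm above this point (114 mm above the bench). Turns with the table
- spindle (a point): foot of the upright steel spindle on the turntable, 95 mm from the axis, 36 mm above the bench: 16 mm dia, rounded top 139 mm above this point (175 mm above the bench); takes three reels. Turns with the table; at turn 0 it stands at 90 degrees in the base's frame, the bin at 180
- tray: steel tray, 160 mm long (x) by 92 mm wide, floor 4 mm thick, 28 mm high walls at the two long sides and at the +x end, open at the -x end. A black grip bar 12 mm thick (x) and 22 mm high runs across it over its middle, along y, its centre 73 mm above the origin, 84 mm long between two 4 mm uprights. Origin: centre of its underside, z up. 0.22 kg empty. The bottles slide off when the open end is tipped down by 35 degrees or more
- mat: fixed black rubber mat, 190 x 115 mm, 2 mm thick, on the left; the tray starts on it, lengthwise. Origin: centre of its underside, x along its length
- vial1: amber square-shouldered glass bottle lying on its side, 62 x 26 x 26 mm, with a white round cap (22 mm dia, last 16 mm at its +x end); 35 g. Origin: centre of its underside at the start (13 mm from its middle); x along its length. Three to six of them are there, the others are absent (None). They start in the tray, lengthwise, in up to two rows of three
- vial2: amber square-shouldered glass bottle lying on its side, 62 x 26 x 26 mm, with a white round cap (22 mm dia, last 16 mm at its +x end); 35 g. Origin: centre of its underside at the start (13 mm from its middle); x along its length. Three to six of them are there, the others are absent (None). They start in the tray, lengthwise, in up to two rows of three
- vial3: amber square-shouldered glass bottle lying on its side, 62 x 26 x 26 mm, with a white round cap (22 mm dia, last 16 mm at its +x end); 35 g. Origin: centre of its underside at the start (13 mm from its middle); x along its length. Three to six of them are there, the others are absent (None). They start in the tray, lengthwise, in up to two rows of three
- vial4: amber square-shouldered glass bottle lying on its side, 62 x 26 x 26 mm, with a white round cap (22 mm dia, last 16 mm at its +x end); 35 g. Origin: centre of its underside at the start (13 mm from its middle); x along its length. Three to six of them are there, the others are absent (None). They start in the tray, lengthwise, in up to two rows of three
- vial5: amber square-shouldered glass bottle lying on its side, 62 x 26 x 26 mm, with a white round cap (22 mm dia, last 16 mm at its +x end); 35 g. Origin: centre of its underside at the start (13 mm from its middle); x along its length. Three to six of them are there, the others are absent (None). They start in the tray, lengthwise, in up to two rows of three
- vial6: amber square-shouldered glass bottle lying on its side, 62 x 26 x 26 mm, with a white round cap (22 mm dia, last 16 mm at its +x end); 35 g. Origin: centre of its underside at the start (13 mm from its middle); x along its length. Three to six of them are there, the others are absent (None). They start in the tray, lengthwise, in up to two rows of three
- reel1: reel of copper tubing, a squat drum 65 mm in diameter, 40 mm high, with a 22 mm bore right through; 0.12 kg; both ends alike. Stands upright on the bench to the right at the start. Origin: centre of its underside, z along the bore. Two or three are there, a missing one is absent (None)
- reel2: reel of copper tubing, a squat drum 65 mm in diameter, 40 mm high, with a 22 mm bore right through; 0.12 kg; both ends alike. Stands upright on the bench to the right at the start. Origin: centre of its underside, z along the bore. Two or three are there, a missing one is absent (None)
- reel3: reel of copper tubing, a squat drum 65 mm in diameter, 40 mm high, with a 22 mm bore right through; 0.12 kg; both ends alike. Stands upright on the bench to the right at the start. Origin: centre of its underside, z along the bore. Two or three are there, a missing one is absent (None)
- bottle: bystander: clear plastic bottle, 72 mm dia, 120 mm high, origin at the centre of its foot
- beaker: bystander: glass beaker, 80 mm dia, 100 mm high, origin at the centre of its foot
There are look-alikes about, which are no part of the job. What is shaped like the reel3 but turquoise is not meant. What is shaped like the vial2 but purple or red is not meant.

How it is judged:
On the way, in this order (a step that is already met when the one before it is completed fails the run):
1. all bottles lie in the waste bin while the turntable is locked in its first hole (x of vial1 in the frame of bin between -0.059 and 0.059 m and y of vial1 in the frame of bin between -0.07 and 0.07 m and z of vial1 in the frame of bin between -0.01 and 0.078 m and x of vial2 in the frame of bin between -0.059 and 0.059 m and y of vial2 in the frame of bin between -0.07 and 0.07 m and z of vial2 in the frame of bin between -0.01 and 0.078 m and x of vial3 in the frame of bin between -0.059 and 0.059 m and y of vial3 in the frame of bin between -0.07 and 0.07 m and z of vial3 in the frame of bin between -0.01 and 0.078 m and x of vial4 in the frame of bin between -0.059 and 0.059 m and y of vial4 in the frame of bin between -0.07 and 0.07 m and z of vial4 in the frame of bin between -0.01 and 0.078 m and x of vial5 in the frame of bin between -0.059 and 0.059 m and y of vial5 in the frame of bin between -0.07 and 0.07 m and z of vial5 in the frame of bin between -0.01 and 0.078 m and x of vial6 in the frame of bin between -0.059 and 0.059 m and y of vial6 in the frame of bin between -0.07 and 0.07 m and z of vial6 in the frame of bin between -0.01 and 0.078 m and value of joint stage between -0.035 and 0.035 rad and value of joint plunger below 0.004 m), for 0.3 s.
2. the turntable is locked in the next hole, the spindle at the yellow pointer (value of joint stage between 1.5358 and 1.6058 rad and value of joint plunger below 0.004 m), for 0.3 s.
3. all reels are on the spindle, right down, with the turntable locked there (all of step 2 and horizontal distance between each of reel1, reel2, reel3 and spindle below 0.007 m and z of reel1 in the frame of spindle between -0.01 and 0.086 m and angle between each of reel1, reel2, reel3's own z axis and vertical below 0.1 rad and z of reel2 in the frame of spindle between -0.01 and 0.086 m and z of reel3 in the frame of spindle between -0.01 and 0.086 m), for 0.3 s.
4. the turntable is locked one hole further, the spindle at the reader block (value of joint stage between 3.1066 and 3.1766 rad and value of joint plunger below 0.004 m), for 0.3 s.
At the end, for the whole second after the job is handed in: turntable within 2 deg of the second hole anticlockwise, plunger within 4 mm of down; all bottles in the bin, origins under 78 mm above its floor; all reels upright within 7 mm of the spindle axis, stacked down (undersides under 86 mm above its foot); tray level on the mat within 50 mm and 20 deg (all of step 4 and x of vial1 in the frame of bin between -0.059 and 0.059 m and y of vial1 in the frame of bin between -0.07 and 0.07 m and z of vial1 in the frame of bin between -0.01 and 0.078 m and x of vial2 in the frame of bin between -0.059 and 0.059 m and y of vial2 in the frame of bin between -0.07 and 0.07 m and z of vial2 in the frame of bin between -0.01 and 0.078 m and x of vial3 in the frame of bin between -0.059 and 0.059 m and y of vial3 in the frame of bin between -0.07 and 0.07 m and z of vial3 in the frame of bin between -0.01 and 0.078 m and x of vial4 in the frame of bin between -0.059 and 0.059 m and y of vial4 in the frame of bin between -0.07 and 0.07 m and z of vial4 in the frame of bin between -0.01 and 0.078 m and x of vial5 in the frame of bin between -0.059 and 0.059 m and y of vial5 in the frame of bin between -0.07 and 0.07 m and z of vial5 in the frame of bin between -0.01 and 0.078 m and x of vial6 in the frame of bin between -0.059 and 0.059 m and y of vial6 in the frame of bin between -0.07 and 0.07 m and z of vial6 in the frame of bin between -0.01 and 0.078 m and horizontal distance between each of reel1, reel2, reel3 and spindle below 0.007 m and z of reel1 in the frame of spindle between -0.01 and 0.086 m and angle between each of reel1, reel2, reel3's own z axis and vertical below 0.1 rad and z of reel2 in the frame of spindle between -0.01 and 0.086 m and z of reel3 in the frame of spindle between -0.01 and 0.086 m and horizontal distance between tray and mat below 0.05 m and height (world z) of tray below 0.012 m and angle between tray's own z axis and vertical below 0.06 rad and angle between the x axis of tray and the x axis of mat, either way round below 0.35 rad and linear speed of each of tray, reel1, reel2, reel3 below 0.02 m/s); the robot touches nothing.
It fails at once if the plastic bottle or beaker is moved by more than 3 cm or tipped (distance of any of bottle, beaker from where it was at the start of the episode above 0.03 m or angle between any of bottle, beaker's own z axis and vertical above 0.3 rad).
Of vial1, vial2, vial3, vial4, vial5, vial6 only 3 to 6 are there at a start; the rules pass over those that are not, and their reading is None.
Of reel1, reel2, reel3 only 2 to 3 are there at a start; the rules pass over those that are not, and their reading is None.
At some moment in a run one of reel1, reel2, reel3 may be knocked a few centimetres aside while the robot is not near it.
It also fails if it takes over 208 s, if anything falls off the work surface, if the arm or the gripper's body presses on something with over 40 N, if the wrist force passes 120 N, or if a joint passes its speed limit or range.

## Working session

There is one attempt and no reset: what is moved stays moved. The work goes in short steps, each a Python script; the robot and the scene stay as the last script left them, time stands still between calls to the robot, and variables do not carry over. Pictures are saved under pics/ and viewed, about 12 in all and at most 16, crops included, and the job is handed in when it is done.

```bash
ls; mkdir -p pics
cat > h.py <<'E'
from station import *
import numpy as np, cv2
from scipy.spatial.transform import Rotation as R
def cam(name):
    p=np.array(read_tcp_pos());q=np.array(read_tcp_rot())
    im,d=read_camera(name);m=camera_model(name)
    if name=='wrist':
        T=np.eye(4);T[:3,:3]=R.from_quat(q).as_matrix();T[:3,3]=p
        P=T@np.array(m['hand_eye'])
    else: P=np.array(m['pose'])
    return im,d,np.array(m['camera_matrix']),m['k1'],P
def cloud(c):
    im,d,K,k1,P=c
    h,w=d.shape
    u,v=np.meshgrid(np.arange(w,dtype=float),np.arange(h,dtype=float))
    xd=(u-K[0,2])/K[0,0];yd=(v-K[1,2])/K[1,1]
    x,y=xd.copy(),yd.copy()
    for _ in range(8):
        s=1+k1*(x*x+y*y);x=xd/s;y=yd/s
    pc=np.stack([x*d,-y*d,-d],-1)
    X=pc@P[:3,:3].T+P[:3,3]
    X[d<=0]=np.nan
    return X
def rays(c,uv):
    im,d,K,k1,P=c
    uv=np.atleast_2d(uv).astype(float)
    xd=(uv[:,0]-K[0,2])/K[0,0];yd=(uv[:,1]-K[1,2])/K[1,1];x,y=xd,yd
    for _ in range(8):
        s=1+k1*(x*x+y*y);x=xd/s;y=yd/s
    return P[:3,3],np.stack([x,-y,-np.ones_like(x)],-1)@P[:3,:3].T
def onplane(c,uv,z):
    o,r=rays(c,uv); return o+r*((z-o[2])/r[:,2])[:,None]
def topdown(c,zmin=-.02,res=.002,x0=0,x1=1,y0=-.8,y1=.8,zmax=.4):
    X=cloud(c).reshape(-1,3);C=c[0].reshape(-1,3)
    ok=np.isfinite(X[:,0])&(X[:,2]>zmin)&(X[:,2]<zmax)&(X[:,0]>x0)&(X[:,0]<x1)&(X[:,1]>y0)&(X[:,1]<y1)
    X=X[ok];C=C[ok];o=np.argsort(X[:,2]);X=X[o];C=C[o]
    H=int((x1-x0)/res);W=int((y1-y0)/res);im=np.zeros((H,W,3),np.uint8)
    for dx in(0,1):
        for dy in (0,1):
            im[np.clip(((x1-X[:,0])/res).astype(int)+dx,0,H-1),np.clip(((y1-X[:,1])/res).astype(int)+dy,0,W-1)]=C
    return im
def down(yaw): # tool z down, tool y axis (jaws) at yaw+90deg
    return (R.from_euler('z',yaw)*R.from_euler('x',np.pi)).as_quat()
E
python3 - <<'E'
from h import *
print(read_tcp_pos(),read_tcp_rot(),read_grip_width())
a=cam('scene');b=cam('side')
for n,c in(('scene',a),('side',b)):
    cv2.imwrite(f'pics/{n}.png',c[0])
    print(n,c[4].round(2).tolist())
    for t in ('base','knob','bin','spindle','tray','mat','vial1','reel1','bottle','beaker'):
        print(t,[(np.round(s['uv']).tolist(),round(s['conf'],2)) for s in spot_point(n,t)])
import pickle;pickle.dump((a,b),open('ab.pkl','wb'))
E
```

```text
pics
[0.18444229 0.59666037 0.22786778] [ 1.49360127e-01  9.88782615e-01 -6.92582480e-04 -1.10342202e-04] 1.0022504335150315
scene [[-0.26, -0.77, 0.58, 1.38], [0.97, -0.21, 0.15, 0.19], [0.01, 0.6, 0.8, 1.25], [0.0, 0.0, 0.0, 1.0]]
base [([252.0, 226.0], 0.92)]
knob [([218.0, 229.0], 0.78), ([370.0, 208.0], 0.56), ([367.0, 209.0], 0.54)]
bin [([259.0, 189.0], 0.95), ([367.0, 206.0], 0.5)]
spindle [([285.0, 224.0], 0.61)]
tray [([369.0, 207.0], 0.88)]
mat []
vial1 [([415.0, 231.0], 0.66), ([362.0, 222.0], 0.64), ([359.0, 204.0], 0.63), ([415.0, 200.0], 0.62), ([372.0, 221.0], 0.54), ([372.0, 206.0], 0.52), ([380.0, 224.0], 0.51), ([368.0, 206.0], 0.45)]
reel1 [([204.0, 163.0], 0.87), ([161.0, 161.0], 0.78), ([125.0, 154.0], 0.74), ([362.0, 224.0], 0.25), ([260.0, 194.0], 0.15)]
bottle [([162.0, 217.0], 0.74)]
beaker [([358.0, 266.0], 0.86)]
side [[-0.99, 0.07, -0.15, 0.33], [-0.17, -0.54, 0.83, 1.2], [-0.02, 0.84, 0.54, 0.9], [0.0, 0.0, 0.0, 1.0]]
base [([247.0, 214.0], 0.61)]
knob [([219.0, 177.0], 0.72)]
bin []
spindle [([243.0, 225.0], 0.87), ([302.0, 165.0], 0.43)]
tray [([274.0, 296.0], 0.78)]
mat [([274.0, 292.0], 0.64)]
vial1 [([300.0, 345.0], 0.84), ([256.0, 340.0], 0.81), ([286.0, 302.0], 0.64), ([281.0, 294.0], 0.61), ([259.0, 297.0], 0.6), ([262.0, 302.0], 0.6), ([282.0, 283.0], 0.53), ([260.0, 286.0], 0.44)]
reel1 [([243.0, 223.0], 0.68), ([307.0, 182.0], 0.67), ([306.0, 147.0], 0.65), ([304.0, 161.0], 0.55)]
bottle []
beaker [([200.0, 286.0], 0.88), ([274.0, 208.0], 0.58)]
```

Run:
```python
from h import *
import pickle
a,b=pickle.load(open('ab.pkl','rb'))
cv2.imwrite('pics/both.png',np.hstack([a[0][100:320,60:460],b[0][100:384,120:520][:220]]))
t=np.maximum(topdown(a,x0=.1,x1=1,y0=-.6,y1=.7),0)
t2=topdown(b,x0=.1,x1=1,y0=-.6,y1=.7)
cv2.imwrite('pics/td.png',np.vstack([cv2.resize(a[0],(400,300)) if 0 else t[:300],t2[:300]]))
c=np.hstack([a[0],b[0]]);cv2.imwrite('pics/c.png',cv2.resize(c[:,:],(800,300)))
def f(c,uv,z): return onplane(c,uv,z)[0].round(3)
for nm,u,z in[('base',(252,226),0),('knob',(218,229),.092),('bin',(259,189),.04),('spindle',(285,224),.036),('tray',(369,207),.002),('r',(204,163),0),('r',(161,161),0),('r',(125,154),0),('bottle',(162,217),0),('beaker',(358,266),0)]: print(nm,f(a,u,z))
for nm,u,z in[('base',(247,214),0),('knob',(219,177),.092),('spindle',(243,225),.036),('tray',(274,296),.002),('r',(307,182),0),('r',(306,147),0),('r',(304,161),0),('beaker',(200,286),0)]: print(nm,f(b,u,z))
```

```text
base [ 0.581 -0.012  0.   ]
knob [ 0.676 -0.089  0.092]
bin [ 0.464 -0.021  0.04 ]
spindle [0.57  0.089 0.036]
tray [0.412 0.331 0.002]
r [ 0.375 -0.239  0.   ]
r [ 0.406 -0.384  0.   ]
r [ 0.409 -0.516  0.   ]
bottle [ 0.624 -0.295  0.   ]
beaker [0.634 0.325 0.   ]
base [ 0.571 -0.018  0.   ]
knob [ 0.675 -0.085  0.092]
spindle [0.563 0.089 0.036]
tray [0.436 0.334 0.002]
r [ 0.392 -0.241  0.   ]
r [ 0.415 -0.51   0.   ]
r [ 0.414 -0.393  0.   ]
beaker [ 0.637  0.325 -0.   ]
```

View pics/both.png

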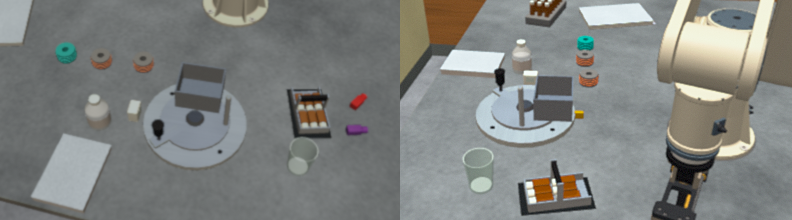

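View pics/td.png

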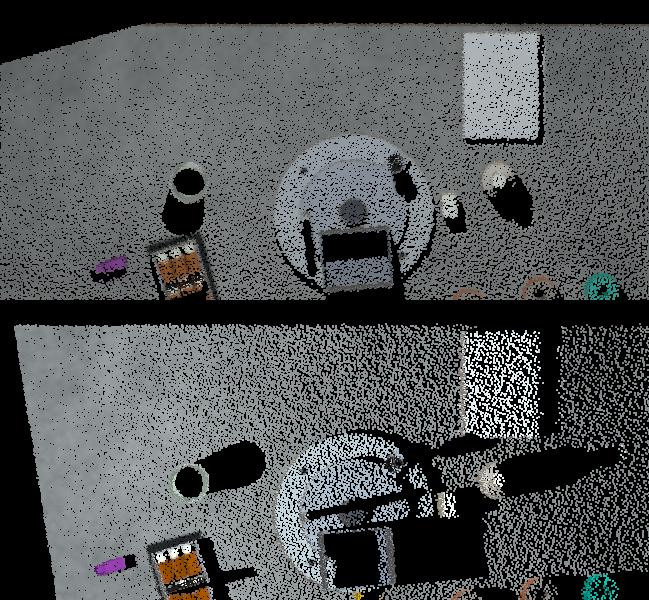

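Left picture: the tray is at about (310,110) with caps at the far end, copper reels at (102,60) and (143,63), and the turquoise look-alike at (66,52). The turntable is at about (195,118), with the bin on the robot side. Next I move above the tray for a close look.

Run:
```python
from h import *
import pickle
print(np.array(camera_model('wrist')['hand_eye']).round(3).tolist())
# tool y along tray x (yaw ~14deg): tool x axis at yaw+90 or -90 ; pick joint6 small
for y in (14+90,14-90):
    q=down(np.radians(y)); print(y,np.round(ik([.41,.33,.33],q),2))
a,b=pickle.load(open('ab.pkl','rb'))
for c in(a,b):
    X=cloud(c).reshape(-1,3);k=(X[:,2]>.070)&(X[:,2]<.1)&(np.hypot(X[:,0]-.42,X[:,1]-.33)<.09);p=X[k]
    print(k.sum(),p.mean(0),p[:,2].max()); u,s,vt=np.linalg.svd(p[:,:2]-p[:,:2].mean(0));print(np.degrees(np.arctan2(vt[0,1],vt[0,0])),s)
    print('extent',(p[:,:2]-p[:,:2].mean(0))@vt[0] [:] .min() if 0 else np.ptp((p[:,:2]-p[:,:2].mean(0))@vt[0]))
q=down(np.radians(14-90))
movep([.36,.33,.36],q)
c=cam('wrist');cv2.imwrite('pics/w1.png',c[0]);pickle.dump(c,open('w1.pkl','wb'))
cv2.imwrite('pics/w1t.png',topdown(c,res=.001,x0=.2,x1=.65,y0=.1,y1=.55))
for t in('tray','vial1'): print(t,[(np.round(s['uv']).tolist(),round(s['conf'],2)) for s in spot_point('wrist',t)])
X=cloud(c).reshape(-1,3);k=(X[:,2]>.070)&(X[:,2]<.1)&(np.hypot(X[:,0]-.42,X[:,1]-.33)<.09);p=X[k]
(cx,cy),(w,h),an=cv2.minAreaRect(p[:,:2].astype(np.float32)*1000);print(k.sum(),cx,cy,w,h,an,np.median(p[:,2]))
print(read_clock())
```

```text
[[0.0, 0.968, 0.251, 0.07], [1.0, -0.0, 0.001, -0.001], [0.001, 0.251, -0.968, -0.157], [0.0, 0.0, 0.0, 1.0]]
104 [ 0.67  0.11  1.72 -0.    1.31  0.43]
-76 [ 0.67  0.11  1.72  0.    1.31 -2.71]
187 [0.43457385 0.33006377 0.08231314] 0.0911721371300569
107.62329003000579 [0.37600468 0.05956409]
extent 0.09262321885042471
188 [0.4306698 0.3356045 0.0832926] 0.08975043856262033
108.56156037967881 [0.42462032 0.05908268]
extent 0.09699345649652796
tray []
vial1 [([188.0, 159.0], 0.97), ([227.0, 124.0], 0.84), ([227.0, 159.0], 0.79), ([176.0, 220.0], 0.77), ([240.0, 232.0], 0.66), ([227.0, 141.0], 0.64), ([181.0, 124.0], 0.63), ([187.0, 145.0], 0.6)]
723 430.3161315917969 328.671142578125 15.755486488342285 91.85272216796875 17.72490882873535 0.08670143661444907
3.5083
```

View pics/w1.png

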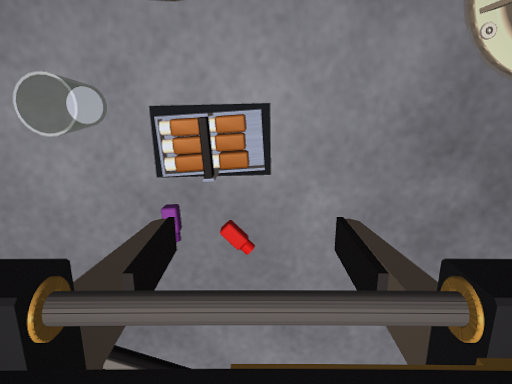

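The picture shows six amber bottles in two rows. The tray's black bar is at about (208,148), caps and closed end are to the left (away from the robot), and the open end is to the right. I grip the bar and refine the bin position from the saved clouds.

```bash
cat >> h.py <<'E'
def tiltq(psi,th):
    # tray frame: x at yaw psi, open end (-x) down by th; tool z=-tray z, tool x = tray y, tool y = tray x
    Rt=R.from_euler('z',psi)*R.from_euler('y',-th)
    M=np.array([[0,1,0],[1,0,0],[0,0,-1.]]) # columns: tool axes in tray
    return (Rt*R.from_matrix(M)).as_quat(), Rt
def tcp_for_lip(lip,psi,th,dz=.005):
    q,Rt=tiltq(psi,th)
    # lip at tray (-.08,0,.004); TCP at tray (0,0,.073-dz)
    return np.array(lip)+Rt.apply([.08,0,.073-dz-.004]),q
E
python3 - <<'E'
from h import *
import pickle
a,b=pickle.load(open('ab.pkl','rb'))
P=[]
for c in(a,b):
    X=cloud(c).reshape(-1,3)
    k=(abs(X[:,2]-.113)<.006)&(abs(X[:,0]-.48)<.1)&(abs(X[:,1]+.02)<.1);p=X[k];P.append(p)
    r=cv2.minAreaRect(p[:,:2].astype(np.float32)*1000);print('rim',k.sum(),np.round(r[0]),np.round(r[1]),r[2])
    k=(X[:,2]>.012)&(X[:,2]<.028)&(np.hypot(X[:,0]-.578,X[:,1]+.013)<.18)&(np.hypot(X[:,0]-.578,X[:,1]+.013)>.12);p=X[k]
    cen=np.mean([cv2.minEnclosingCircle(p[:,:2].astype(np.float32)*1000)[0]],0);print('base',k.sum(),cen,cv2.minEnclosingCircle(p[:,:2].astype(np.float32)*1000)[1])
r=cv2.minAreaRect(np.vstack(P)[:,:2].astype(np.float32)*1000);print(r)
q,_=tiltq(np.radians(17.7),0)
movep([.430,.329,.13],q)
servo_line([.430,.329,.070],v=.08,stop_force=6)
close_gripper(50);print(read_grip_width(),read_tcp_pos())
f0=read_contact_force()
servo_line([.430,.329,.12],v=.05);hold(.3)
print(read_contact_force(),read_grip_width())
for th in(0,20,40,50,60):
    for psi in (4,8):
        p,q=tcp_for_lip([.50,-.02,.115],np.radians(psi),np.radians(th));s=ik(p,q);print(th,psi,p.round(3),None if s is None else np.round(s,2))
E
```

```text
rim 310 [483. -12.] [127. 141.] 4.512158393859863
base 2472 [579.76434326 -18.60360527] 174.0970458984375
rim 263 [484. -12.] [118. 149.] 4.344581604003906
base 1698 [572.21398926 -16.89139748] 173.54522705078125
((483.18023681640625, -11.955322265625), (126.39765167236328, 148.7496337890625), 4.1046342849731445)
0.1254753566183794 [0.43009771 0.32904599 0.07001391]
[-0.13285178  1.04674477 -3.90894718] 0.12631993659023347
0 4 [ 0.58  -0.014  0.179] [-0.03  0.34  1.78 -0.    1.03 -0.1 ]
0 8 [ 0.579 -0.009  0.179] [-0.02  0.34  1.78 -0.    1.03 -0.16]
20 4 [ 0.553 -0.016  0.203] [-0.06  0.11  2.07  0.08  0.62 -0.18]
20 8 [ 0.553 -0.013  0.203] [-0.07  0.12  2.07  0.12  0.62 -0.3 ]
40 4 [ 0.52  -0.019  0.215] [-0.12 -0.03  2.36  0.77  0.17 -0.91]
40 8 [ 0.52  -0.017  0.215] [-0.16 -0.03  2.35  0.95  0.24 -1.18]
50 4 [ 0.502 -0.02   0.217] [-0.17 -0.04  2.5   2.36  0.26 -2.53]
50 8 [ 0.502 -0.02   0.217] [-0.24 -0.03  2.5   2.07  0.33 -2.34]
60 4 [ 0.485 -0.021  0.216] [-0.23  0.06  2.64  2.7   0.64 -2.93]
60 8 [ 0.485 -0.022  0.216] [-0.33  0.07  2.63  2.46  0.67 -2.82]
```

```bash
cat >> h.py <<'E'
BIN=np.array([.483,-.012]);YAW=np.radians(4.3)
E
python3 - <<'E'
from h import *
print(read_joint_pos())
for s0,ps in((1,90),(-1,-90)):
  psi=np.radians(ps)+YAW
  lip=BIN+R.from_euler('z',YAW).apply([0,s0*.038,0])[:2]
  for th,z in((0,.15),(20,.13),(40,.12),(50,.118),(58,.118)):
    p,q=tcp_for_lip([*lip,z],psi,np.radians(th));s=ik(p,q);print(th,ps,p.round(3),None if s is None else np.round(s,2))
E
```

```text
[ 6.50372435e-01  3.57440941e-01  1.90696590e+00 -1.62136919e-05
  8.77545397e-01  3.41384599e-01]
0 90 [0.474 0.106 0.214] [ 0.22  0.15  1.94 -0.    1.05 -1.43]
20 90 [0.476 0.079 0.218] [-0.08  0.17  1.96  0.39  1.1  -1.92]
40 90 [0.479 0.046 0.22 ] [-0.34  0.31  1.93  0.66  1.3  -2.3 ]
50 90 [0.48  0.028 0.22 ] [-0.44  0.4   1.9   0.74  1.42 -2.43]
58 90 [0.481 0.014 0.22 ] [-0.51  0.49  1.87  0.79  1.52 -2.51]
0 -90 [ 0.492 -0.13   0.214] [-0.26  0.19  1.89 -0.    1.06  1.24]
20 -90 [ 0.49  -0.103  0.218] [ 0.03  0.17  1.97 -0.41  1.03  1.74]
40 -90 [ 0.487 -0.07   0.22 ] [ 0.31  0.26  1.99 -0.74  1.19  2.19]
50 -90 [ 0.486 -0.052  0.22 ] [ 0.42  0.35  1.98 -0.84  1.31  2.36]
58 -90 [ 0.485 -0.038  0.22 ] [ 0.5   0.44  1.97 -0.9   1.41  2.47]
```

Run:
```python
from h import *
psi=np.pi/2+YAW
lip=BIN+R.from_euler('z',YAW).apply([0,.038,0])[:2]
servo_line([.43,.329,.30],v=.12)
p0,q0=tcp_for_lip([*lip,.15],psi,0)
pm=(np.array([.43,.329,.30])+[p0[0],p0[1],.30])/2
qm,_=tiltq((np.radians(17.7)+psi)/2,0)
servo_line(pm,v=.1,ori=qm)
servo_line([p0[0],p0[1],.30],v=.1,ori=q0)
servo_line(p0,v=.08)
c=cam('scene');cv2.imwrite('pics/pre.png',c[0])
for th,z in((15,.135),(25,.125),(32,.12),(36,.12),(40,.118),(44,.118),(48,.118),(54,.118)):
    p,q=tcp_for_lip([*lip,z],psi,np.radians(th)); servo_line(p,v=.06,ori=q)
    if th>=32: hold(.4)
hold(.5)
p,q=tcp_for_lip([*lip,.122],psi,np.radians(60)); servo_line(p,v=.06,ori=q);hold(.5)
d=cam('scene');s=cam('side')
v=np.hstack([c[0][80:280,180:420],d[0][80:280,180:420],s[0][100:300,180:420]])
cv2.imwrite('pics/pour.png',cv2.resize(v[:, :],None,fx=1.1,fy=1.1));print(read_clock(),read_contact_force(),read_grip_width())
```

```text
21.525 [ 0.3422278  -0.1838116  -1.32784184] 0.12629555888866784
```

View pics/pour.png

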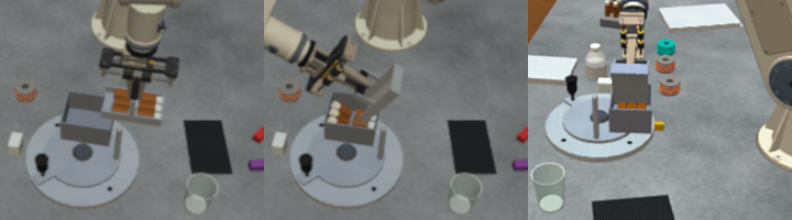

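Middle panel: the bottles lie in the bin and the tray floor is bare. The tray goes back now; after that I look into the bin and at the knob.

Run:
```python
from h import *
psi=np.pi/2+YAW
lip=BIN+R.from_euler('z',YAW).apply([0,.038,0])[:2]
for th,z in((60,.19),(30,.21),(0,.23)):
    p,q=tcp_for_lip([*lip,z],psi,np.radians(th)); servo_line(p,v=.12,ori=q)
qm,_=tiltq((np.radians(17.7)+psi)/2,0);q0,_=tiltq(np.radians(17.7),0)
e=np.array([.43,.329,.29])
servo_line((p+e)/2,v=.15,ori=qm);servo_line(e,v=.15,ori=q0)
hold(.3);print(read_contact_force())
servo_line([.43,.329,.10],v=.15)
print(servo_line([.43,.329,.069],v=.04,stop_force=5),read_tcp_pos())
let_go();hold(.3)
servo_line([.43,.329,.15],v=.1)
# look over turntable
q=down(YAW+np.pi)
for y in (YAW+np.pi,YAW):
    s=ik([.5,-.02,.45],down(y));print(None if s is None else np.round(s,2))
q=down(YAW+np.pi) if abs(ik([.5,-.02,.45],down(YAW+np.pi))[5])<abs(ik([.5,-.02,.45],down(YAW))[5]) else down(YAW)
movep([.5,-.02,.45],q)
c=cam('wrist');cv2.imwrite('pics/tt.png',c[0])
import pickle;pickle.dump(c,open('tt.pkl','wb'))
for t in('base','knob','bin','spindle','vial1'): print(t,[(np.round(s['uv']).tolist(),round(s['conf'],2)) for s in spot_point('wrist',t)])
print(read_clock())
s=cam('side');cv2.imwrite('pics/s2.png',s[0])
```

```text
[ 0.5170588  -0.0143364  -1.30422082]
True [0.42952499 0.32863668 0.06996879]
[-0.04  0.01  1.57  0.    1.55 -1.69]
[-0.04  0.01  1.57 -0.    1.55  1.45]
base [([251.0, 105.0], 0.89), ([359.0, 206.0], 0.43)]
knob [([308.0, 40.0], 0.61), ([431.0, 202.0], 0.28), ([266.0, 178.0], 0.17)]
bin [([250.0, 158.0], 0.7)]
spindle [([198.0, 102.0], 0.68)]
vial1 [([270.0, 161.0], 0.93), ([230.0, 141.0], 0.88), ([233.0, 172.0], 0.84), ([232.0, 160.0], 0.81), ([264.0, 178.0], 0.66), ([269.0, 144.0], 0.56)]
32.3167
```

View pics/tt.png

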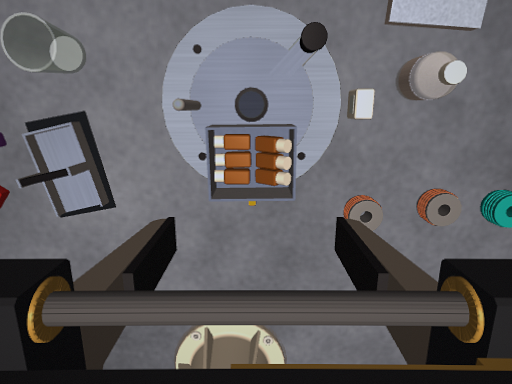

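The wrist view shows all six bottles in the bin at (250,160) and the tray on its mat at (68,165). It also shows the knob top at (314,37), the spindle at (185,104) and index holes at (197,48), (202,156) and (301,156). Two copper reels are at (363,212) and (438,206).

Run:
```python
from h import *
import pickle
c=pickle.load(open('tt.pkl','rb'))
h=onplane(c,[(197,48),(202,156),(301,156)],.02);print('holes',h.round(4).tolist())
# diagonal holes: (197,48)~45deg,(301,156)~225deg
ce=(h[0]+h[2])/2;print('centre',ce, np.linalg.norm(h[0]-h[2])/2)
d=h[0]-h[2];d2=h[1]-ce
print('yaw',np.degrees(np.arctan2(d[1],d[0]))-45,np.degrees(np.arctan2(d2[1],d2[0]))-135)
X=cloud(c).reshape(-1,3)
k=(abs(X[:,2]-.114)<.006)&(X[:,0]>.62)&(abs(X[:,1]+.1)<.08);p=X[k];print('knob',k.sum(),cv2.minEnclosingCircle(p[:,:2].astype(np.float32)),np.median(p[:,2]))
k=(X[:,2]>.15)&(X[:,2]<.19)&(abs(X[:,0]-.57)<.05)&(abs(X[:,1]-.08)<.05);p=X[k];print('spin',k.sum(),np.median(p,0),p[:,2].max())
for nm,uv in(('r1',(363,212)),('r2',(438,206))):
    o=onplane(c,uv,.04)[0]
    k=(X[:,2]>.035)&(X[:,2]<.046)&(np.hypot(X[:,0]-o[0],X[:,1]-o[1])<.05);p=X[k];print(nm,k.sum(),cv2.minEnclosingCircle(p[:,:2].astype(np.float32)))
k=(abs(X[:,2]-.114)<.005)&(np.hypot(X[:,0]-.48,X[:,1]+.01)<.12);print('rim',cv2.minAreaRect(X[k][:,:2].astype(np.float32)*1000))
hub=onplane(c,(251,104),.04);print('hub',hub)
# IK along knob arc
ce2=ce[:2]
for off in(0,90,180,-90):
  o=[]
  for t in range(-45,136,15):
    a=np.radians(t)+YAW;pp=[*(ce2+.13*np.array([np.cos(a),np.sin(a)])),.10]
    s=ik(pp,down(a+np.radians(off)));o.append(None if s is None else round(float(s[5]),2))
  print(off,o)
```

```text
holes [[0.6605, 0.091, 0.02], [0.4756, 0.0764, 0.02], [0.4897, -0.1076, 0.02]]
centre [ 0.57507623 -0.00830025  0.02      ] 0.13095484218555636
yaw 4.297585236849557 4.607523688188024
knob 599 ((0.6744643449783325, -0.09135901182889938), 0.01872827112674713) 0.11524176388616125
spin 159 [0.56629466 0.08445221 0.17244478] 0.17717062389159682
r1 656 ((0.38829395174980164, -0.23772425949573517), 0.033151354640722275)
r2 864 ((0.41259467601776123, -0.3804595172405243), 0.03349575772881508)
rim ((482.9381408691406, -16.334312438964844), (118.20415496826172, 139.99815368652344), 4.98807954788208)
hub [[ 0.57556308 -0.00805304  0.04      ]]
0 [2.14, 1.92, 1.71, 1.5, 1.28, 1.06, 0.84, 0.62, 0.38, 0.13, -0.13, -0.41, -0.7]
90 [0.57, 0.35, 0.14, -0.08, -0.29, -0.51, -0.73, -0.95, -1.19, -1.44, -1.7, -1.98, -2.28]
180 [-1.0, -1.22, -1.43, -1.65, -1.86, -2.08, -2.3, -2.52, -2.76, -3.01, 3.01, 2.73, 2.44]
-90 [-2.57, -2.79, -3.0, None, 2.85, 2.64, 2.41, 2.19, 1.95, 1.7, 1.44, 1.16, 0.87]
```

```bash
cat >> h.py <<'E'
CE=np.array([.5752,-.0083]);YAW=np.radians(4.4)
def kp(t,z): # t = knob angle in base frame, deg
    a=np.radians(t)+YAW
    return np.array([*(CE+.1305*np.array([np.cos(a),np.sin(a)])),z]),down(a)
def index(t0):
    p,q=kp(t0,.16);movep(p,q)
    p,q=kp(t0,.087);print('touch',servo_line(p,v=.08,stop_force=8),read_tcp_pos())
    close_gripper(45);print('w',read_grip_width()*92)
    f=np.array(read_contact_force())
    p,q=kp(t0,.105);servo_line(p,v=.04);print('lift force',np.array(read_contact_force())-f,read_tcp_pos()[2])
    for t in np.arange(10,91,10):
        p,q=kp(t0+t,.105);servo_line(p,v=.08,ori=q)
    hold(.3);print('arc',np.array(read_contact_force())-f)
    p,q=kp(t0+90,.087);print('stop',servo_line(p,v=.03,stop_force=14),read_tcp_pos(),np.array(read_contact_force())-f)
E
python3 - <<'E'
from h import *
p,q=kp(-45,.25);movep(p,q)
index(-45);print(read_clock())
E
```

```text
touch False [ 0.67472944 -0.09326549  0.08751817]
w 36.037681193920335
lift force [  2.39864055  -1.85285546 -11.23724803] 0.10450001889848863
arc [  5.57881429  11.00527795 -10.10429351]
stop False [0.66102355 0.09359374 0.08763824] [ 2.61309018 12.72676843 -6.55551527]
41.3917
```

Run:
```python
from h import *
import pickle
let_go();hold(.3)
p,q=kp(45,.2);servo_line(p,v=.12)
movep([.45,-.03,.45],down(YAW))
c=cam('wrist');cv2.imwrite('pics/t2.png',c[0]);pickle.dump(c,open('t2.pkl','wb'))
X=cloud(c).reshape(-1,3)
k=(X[:,2]>.105)&(X[:,2]<.135)&(np.hypot(X[:,0]-.66,X[:,1]-.09)<.05);p=X[k];print('knob',k.sum(),cv2.minEnclosingCircle(p[:,:2].astype(np.float32)),np.median(p[:,2]))
k=(X[:,2]>.15)&(X[:,2]<.19)&(np.hypot(X[:,0]-.48,X[:,1]+.015)<.05);p=X[k];print('spin',k.sum(),np.median(p,0),p[:,2].max())
a=np.pi+YAW;print('exp spindle',CE+.095*np.array([np.cos(a),np.sin(a)]))
for o in ((.388,-.238),(.4126,-.3805)):
    k=(X[:,2]>.035)&(X[:,2]<.046)&(np.hypot(X[:,0]-o[0],X[:,1]-o[1])<.05);p=X[k];print('reel',k.sum(),cv2.minEnclosingCircle(p[:,:2].astype(np.float32)))
print(read_clock())
```

```text
knob 262 ((0.6542063355445862, 0.08975747227668762), 0.01761077158153057) 0.11495607638480207
spin 118 [ 0.48126618 -0.01536332  0.17319235] 0.17789709766549167
exp spindle [ 0.48047999 -0.01558831]
reel 872 ((0.3885097801685333, -0.23778457939624786), 0.03371104598045349)
reel 928 ((0.4124293923377991, -0.3798142969608307), 0.03324015811085701)
45.0667
```

View pics/t2.png

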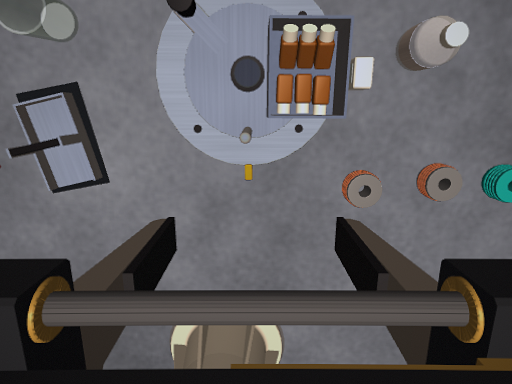

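The plunger is locked: the knob top is at 115 mm. The spindle at (245,135) is at the pointer, and the measured spindle matches the geometry within 1 mm. Now the first reel.

```bash
cat >> h.py <<'E'
SP=np.array([.4808,-.0155])
def qjaw(p,a): # jaws along world angle a, choose smaller |j6|
    return min((down(a+np.pi/2),down(a-np.pi/2)),key=lambda q:abs(ik(p,q)[5]) if ik(p,q) is not None else 9)
def reelfind(x,y,z=.30,r=.06):
    movep([x-.06,y,z],qjaw([x-.06,y,z],np.pi/2))
    c=cam('wrist');X=cloud(c).reshape(-1,3)
    H=cv2.cvtColor(c[0],cv2.COLOR_BGR2HSV).reshape(-1,3)
    k=(X[:,2]>.034)&(X[:,2]<.048)&(np.hypot(X[:,0]-x,X[:,1]-y)<r);p=X[k][:,:2].astype(np.float32)
    (cx,cy),rr=cv2.minEnclosingCircle(p);print('reel at',k.sum(),cx,cy,rr,np.median(X[k][:,2]))
    return c,cx,cy,rr
def fetch(x,y):
    q=qjaw([x,y,.12],0.)
    movep([x,y,.12],q);print('hit',servo_line([x,y,.027],v=.08,stop_force=6))
    close_gripper(25);print('w',read_grip_width()*92)
    servo_line([x,y,.24],v=.15);print(read_contact_force())
def place(z=.110):
    q=qjaw([*SP,.24],YAW)
    movep([*SP,.24],q);servo_line([*SP,.215],v=.08)
    r=servo_line([*SP,z],v=.05,stop_force=4);print('stopped',r,read_tcp_pos(),read_contact_force())
    return r
E
python3 - <<'E'
from h import *
c,x,y,r=reelfind(.3885,-.238)
cv2.imwrite('pics/r1.png',c[0])
assert abs(r-.0333)<.003
fetch(x,y)
r=place()
print(read_clock())
if not r:
    let_go();hold(.5)
    servo_line([*SP,.25],v=.12)
    movep([.42,-.02,.40],down(YAW))
    c=cam('wrist');cv2.imwrite('pics/p1.png',c[0])
    X=cloud(c).reshape(-1,3);k=(np.hypot(X[:,0]-SP[0],X[:,1]-SP[1])<.033)&(X[:,2]>.05);k&=np.hypot(X[:,0]-SP[0],X[:,1]-SP[1])>.014
    print('ring top z',np.percentile(X[k][:,2],[5,25,50,75,95]))
E
```

```text
reel at 1876 0.38714662194252014 -0.2388225495815277 0.034374434500932693 0.04101076613258087
hit False
w 65.26468768861987
[ 1.13952221  0.50561619 -2.09335728]
stopped False [ 0.48096681 -0.01549331  0.11018683] [-0.10504333  0.11761797 -1.64326451]
54.6167
ring top z [0.07516271 0.0764156  0.07707657 0.07766038 0.07852138]
```

Run:
```python
from h import *
c,x,y,r=reelfind(.4126,-.380)
cv2.imwrite('pics/r2.png',c[0])
assert abs(r-.0333)<.003
fetch(x,y)
r=place()
if not r:
    let_go();hold(.5)
    servo_line([*SP,.25],v=.12)
    movep([.42,-.02,.40],down(YAW))
    c=cam('wrist');cv2.imwrite('pics/p2.png',c[0])
    X=cloud(c).reshape(-1,3);d=np.hypot(X[:,0]-SP[0],X[:,1]-SP[1]);k=(d<.036)&(X[:,2]>.1);k&=d>.014
    print('ring top z',np.percentile(X[k][:,2],[5,25,50,75,95]))
print(read_clock())
s=cam('side');cv2.imwrite('pics/s3.png',s[0])
v=np.hstack([cv2.resize(c[0],(400,300)),cv2.resize(s[0],(400,300))]);cv2.imwrite('pics/v3.png',v)
```

```text
reel at 1879 0.41140836477279663 -0.3810166120529175 0.03395555168390274 0.04103231833342241
hit False
w 64.69631222624182
[ 0.12633215  0.16198788 -0.63174462]
stopped False [ 0.48093402 -0.01550861  0.11018476] [-1.48678316 -0.38411378 -0.62911665]
ring top z [0.11129422 0.11691171 0.11824913 0.48991287 0.49183098]
72.5667
```

View pics/v3.png

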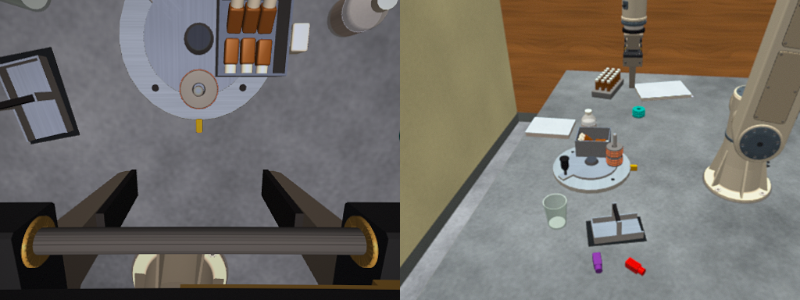

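Left panel: the two copper reels are stacked on the spindle at (199,88), top ring at 118 mm, so fully down. Right panel confirms only the turquoise look-alike is left on the bench. Now the second index.

Run:
```python
from h import *
p,q=kp(45,.30);movep(p,q)
index(45)
let_go();hold(.3)
p,q=kp(135,.22);servo_line(p,v=.12)
movep([.45,-.03,.45],down(YAW))
c=cam('wrist')
X=cloud(c).reshape(-1,3)
kn=kp(135,0)[0][:2]
k=(X[:,2]>.105)&(X[:,2]<.135)&(np.hypot(X[:,0]-kn[0],X[:,1]-kn[1])<.04);p=X[k];print('knob',kn,k.sum(),cv2.minEnclosingCircle(p[:,:2].astype(np.float32)),np.median(p[:,2]))
a=-np.pi/2+YAW;sp=CE+.095*np.array([np.cos(a),np.sin(a)])
d=np.hypot(X[:,0]-sp[0],X[:,1]-sp[1]);k=(d<.04)&(X[:,2]>.105)&(X[:,2]<.125);print('reel top',sp,cv2.minEnclosingCircle(X[k][:,:2].astype(np.float32)),np.median(X[k][:,2]))
k=(d<.03)&(X[:,2]>.15)&(X[:,2]<.185);print('spin',np.median(X[k],0))
s=cam('scene')
cv2.imwrite('pics/v4.png',np.hstack([cv2.resize(c[0],(400,300)),cv2.resize(s[0][80:320,130:450],(400,300))]))
print(read_clock())
```

```text
touch False [0.66058937 0.09085929 0.08751497]
w 35.94005366790888
lift force [  5.01230298   1.52657562 -13.43219412] 0.10439622489643881
arc [ -0.04692669   3.77688609 -14.1964767 ]
stop False [0.47539446 0.07712734 0.08704948] [-0.84039468  5.04255082 -9.91943405]
knob [0.47611509 0.07662604] 478 ((0.4755092263221741, 0.07526135444641113), 0.019003016874194145) 0.11484327210560388
reel top [ 0.58248831 -0.10302001] ((0.5831862688064575, -0.10113507509231567), 0.03479922190308571) 0.11703537605315317
spin [ 0.58141499 -0.10053253  0.17264318]
86.2583
```

View pics/v4.png

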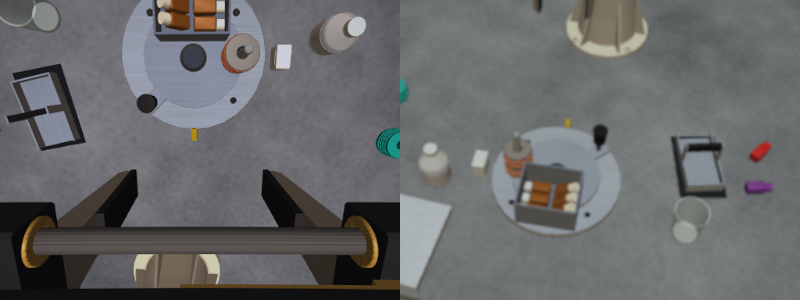

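The knob top is at 115 mm, so the plunger is locked. The reels stand at the reader block, the bottles are in the bin, and the tray is flat on its mat. Handing in.

```bash
python3 -c "
from h import *
hold(.3);close_job()"
```

```text
the job is handed in; nothing more can be done
```

The job is done and handed in, with the robot clock at about 87 s of the 208 s allowed. No verdict is reported, so this rests on my own checks.

**What I did**
- I tipped the six amber bottles into the bin and put the empty tray back on its mat.
- I indexed the table one hole anticlockwise, dropped both copper reels over the spindle, then indexed one more hole.
- Each reel was released above the spindle's foot, because the gripper body would have hit the spindle top. Both slid down to the bottom.

**Last checks**
- **Plunger:** the knob top measured 115 mm after both indexings, which is fully down. Its position was within about 1.5 mm of the expected hole.
- **Reels:** the top of the stack measured 117 mm against the 116 mm expected, about 2 mm from the expected spindle axis. They stand at the reader block.
- **Bottles and bystanders:** all six bottles show in the bin in the last pictures. The plastic bottle and beaker look undisturbed.
- **Tray:** it went down at the height it was gripped at, and it looks flat and lengthwise on the mat. I judged its final position only from the pictures.

**Oddities**
- The gripper read about 36 mm on the 32 mm knob, but it held and the plunger lifted normally.
- The force reading drifted by about 0.5 to 1 N.
- Only two copper reels were found. The turquoise look-alike was left alone.

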